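Close, pulse and uncover a mini chopper, leaving its splash lid on

ROBOT

A 7-joint arm with a two-finger parallel gripper is mounted at the origin on a cart in front of the work surface, level with it; the furniture and walls round the work are solid. World frame = base frame: x ahead of the robot, y to its left, z up, the work surface at z = 0. Lengths are in m, angles in degrees, forces in N, time in s.
With the tool pointing down it reaches from about 0.425 to 1.025 m from the base axis. Payload 3.6 kg.
Tool frame: the origin (TCP) lies on the centre line of the jaws, within the pads' length; the fingertips stand r.nose_length ahead of it and the grasp point (between the pads) lies 6 mm ahead of it (r.nose_length is the distance from the TCP to the fingertips, in m); z points along the fingers, y is the line along which they close (so a half turn about z gives the same grasp; the last joint's range is limited). The gripper opens to 85 mm and grips with 20 to 120 N. Pads are 22 mm wide; open, the fingers measure 114 mm over their backs; the gripper's body (76 mm by 85 mm) begins 54 mm behind the grasp point. The pads swing forward as they close: fully open they stand 13 mm farther back than shut.
Start: joints at [67.294, 33.873, 2.773, 92.16, -1.908, 54.013, -1.931], TCP at [0.216, -0.692, 0.256] pointing down, gripper open.
Joint ranges: [-153.93, 153.93], [-27.13, 128.08], [-72.61, 78.16], [10.71, 143.7], [-87.88, 267.88], [4.46, 118.87], [-176.78, 176.78]. Speed limits (degrees/s): [147.25, 147.25, 180, 180, 180, 180, 180].

INTERFACE

Orientations are given as [roll, pitch, yaw] about the fixed x, y, z axes, in that order (R = Rz(yaw) Ry(pitch) Rx(roll)).
In Python, from plant import r gives the robot as it stands. The module is installed in compiled form; this text tells all that it offers.
- The arm moves only by the shell command python3 -m creep 'ROWS'. ROWS is JSON, a list that holds one entry, the list of rows, each a list of 7 numbers: the turn, a rotation vector about the tool's x, y, z in degrees, then the shift along the tool's x, y, z in m, then the opening in per cent of the stroke, from 0 (shut) to 100 (fully open). A call has 1 to 20 rows; each row is the pose to reach, as a shift and turn from the pose commanded when the call began, along the tool's axes at that moment; what a row does not reach only later rows make up. A row lasts 1/10 s, in which the tool goes at most 50 mm and 8.59 degrees, less where a joint would pass 70% of its speed; a pose out of reach is approached as far as the arm can. A call with a gripper value outside its range is refused whole. The fingers move at their own pace and stop on an object; the grip force is fixed at half the most. Time passes only in rows, so rows that repeat a pose let the fingers close. It gives the time, the measured TCP pose, the force, the opening and the grip force at its end, in the units of the state.
- r.observe(): the state, without advancing time (a new reading comes with each control period).
- r.read_camera(name): name is "scene" or "top" or "wrist"; returns a dict with "pixels" (384x512x3 uint8, red, green, blue), "fx", "fy", "cx", "cy" (pixels), "rvec" (rotation vector, rad) and "tvec" (3), from world to camera coordinates, as OpenCV has them. Camera axes: x right, y down, z forward; pixel columns grow to the right and rows downward; lengths in m; the calibration is good to about 2 mm. A picture is of the moment at which its call begins. There is no depth.
- r.close_job(): hands the job in; it is judged then, once.
The state is a dict: "time": time; "q": joint angles; "joint_vel": joint speeds; "tau": joint torques, N m; "ee_pos": TCP position; "ee_rot": TCP orientation; "contact_force": force on the tool from outside, world axes, zero at the start; "moment": the same for the moment, N m; "gripper_width": opening from 0.0 (shut) to 1.0 (fully open); "grip_force": force on a finger pad.
Only numpy, scipy, OpenCV 4.12 (cv2) and the standard library are available. Lean on these libraries where they do the work, as an engineer would, in place of code of your own. Each camera call takes 0.05 s, during which the arm holds its last target. There are 200 camera calls.

TASK

The washed mini chopper needs a trial pulse: pick up its double lid by the black bar (blue-grey press cover with the green splash lid locked underneath), seat it in the mouth of the clear bowl, press straight down until the sprung bowl is fully down on its base, keep it there for about a second, then let it come up. Now turn the press cover anticlockwise, seen from above, by a sixth of a turn to unlock it, and lift it off alone, so that the green splash lid stays properly seated on the bowl over the blades. Finish still holding the press cover level in the gripper, some 10 cm above where it sat; leave the other things on the worktop where they are.

Things in the scene. Friction and masses are not known exactly. Their poses are not given: they have to be found in the camera images.
- cover_bar (a point): Centre of the black grip bar on top of the loose blue-grey press cover (outer lid, 106 mm wide, about 0.16 kg). The bar is 66 mm long (along x), 22 mm thick (along y, grip across this), 42 mm high: its top is 21 mm above this point, the cover's flat top 21 mm below it. The skirt ends 40 mm below this point. z is up. An orange mark on the flat top lies on the +x side.
- splash_seat (a point): Green splash lid (inner lid, 0.09 kg): centre of the underside of its flange (106 mm wide, 4 mm thick), which rests on the bowl's rim when seated. A plug, 91 mm wide tapering to 80, reaches 12 mm below it; at the start it stands on the worktop. x points to the pull tab, z up. The bar's centre is 46 mm above this point when nested and standing, 49 mm when the lid hangs from the raised cover.
- press_cover: The press cover: origin at the centre of its skirt's lower edge, 40 mm below the bar's centre, same axes. Bayonet: three hooks inside carry the splash lid while the orange mark is over the pull tab (within 0.08 rad at the start). With the lid seated, turn the cover anticlockwise seen from above (+z): free of it from 0.7 to 1.2 rad (aim at 1.05); a stop follows at 1.25.
- splash_lid: The loose green splash lid: origin at the centre of its plug's underside, 12 mm below the flange's underside, same axes. Hanging from the cover it has about 2 mm of sideways play; once seated, friction on the rim keeps it from turning along with the cover.
- chopper_base: Blue-grey round motor base, 127 mm wide, 58 mm high, fixed to the worktop; origin at the centre of its underside; it carries the clear bowl.
- bowl_rim (a point): Centre of the mouth of the clear chopper bowl, level with its rim, 130 mm above the worktop while the bowl is up; mouth 96 mm wide inside, 104 mm outside; the bowl is 80 mm tall. z is up.
- bowl (a joint): How far the bowl is pressed down on its sprung seat: 0 = up, 0.007 m = fully down. With the lids on, it starts to move at about 2 N and reaches the bottom at about 8 N of downward push on the lid; it springs back by itself.
- spice_1: Spice jar, 41 mm wide, 105 mm tall, near the kettle; leave alone.
- spice_2: Spice jar, 41 mm wide, 105 mm tall, near the kettle; leave alone.
- pepper: Dark wooden pepper mill, 58 mm wide, 170 mm tall, beside the kettle; leave alone.
- salt: Salt shaker, 44 mm wide, 90 mm tall, beside the pepper mill; leave alone.

How it is judged (in metres and radians):
On the way, in this order (a step that is already met when the one before it is completed fails the run):
1. with both lids nested and the splash lid seated on the rim, the bowl is pressed fully down (at least 6 of 7 mm) for 0.2 s (value of joint bowl above 0.006 m and horizontal distance between splash_seat and bowl_rim below 0.004 m and z of splash_seat in the frame of bowl_rim between -0.003 and 0.0025 m and angle between splash_seat's own z axis and vertical below 0.06 rad and z of cover_bar in the frame of splash_seat below 0.051 m and horizontal distance between cover_bar and splash_seat below 0.008 m), for 0.2 s.
2. the bowl has come up again and the cover, still on the seated splash lid, is turned free of it (value of joint bowl below 0.002 m and angle between the x axis of cover_bar and the x axis of splash_seat, either way round above 0.6 rad and z of cover_bar in the frame of splash_seat below 0.06 m and horizontal distance between splash_seat and bowl_rim below 0.004 m and z of splash_seat in the frame of bowl_rim between -0.003 and 0.0025 m and angle between splash_seat's own z axis and vertical below 0.06 rad), for 0.05 s.
At the end, for the whole second after the job is handed in: The splash lid sits on the bowl (centred within 4 mm, flange on the rim within 3 mm, level within 0.06 rad), the bowl is up (within 2 mm), and the press cover is held still in the fingers, level within 0.2 rad, at least 50 mm above its nested height and touching neither splash lid nor bowl (horizontal distance between splash_seat and bowl_rim below 0.004 m and z of splash_seat in the frame of bowl_rim between -0.003 and 0.0025 m and angle between splash_seat's own z axis and vertical below 0.06 rad and value of joint bowl below 0.002 m and z of cover_bar in the frame of splash_seat above 0.096 m and angle between cover_bar's own z axis and vertical below 0.2 rad and contact force between the fingers and press_cover above 2 N and contact force between press_cover and splash_lid below 0.05 N and contact force between press_cover and chopper_base below 0.05 N and height (world z) of cover_bar above 0.2 m and linear speed of each of press_cover, splash_lid below 0.02 m/s); the arm keeps its last pose, push and grip.
It fails at once if another thing on the worktop is moved by more than 3 cm (distance of any of spice_1, spice_2, pepper, salt from where it was at the start of the episode above 0.03 m).
It fails at once if the splash lid is tipped by more than 0.5 rad (angle between splash_seat's own z axis and vertical above 0.5 rad).
It also fails if it takes over 48 s, if anything falls off the work surface, if the arm or the gripper's body presses on something with over 40 N, if the wrist force passes 120 N, or if a joint passes its speed limit or range.

## Working session

There is one attempt and no reset: what is moved stays moved. The work goes in short steps, Python scripts to look and compute and a shell command to move; the robot and the scene stay as the last step left them, time stands still between calls to the robot, and variables do not carry over. Pictures are saved under pics/ and viewed, at most 10 in all, crops included, and the job is handed in when it is done.

```bash
mkdir -p pics
python3 - <<'E'
from plant import r
import cv2
o=r.observe();print(o['time'],o['ee_pos'],o['ee_rot'],o['gripper_width'],r.nose_length)
for n in ("scene","top"):
    c=r.read_camera(n);cv2.imwrite(f"pics/{n}0.png",c["pixels"][:,:,::-1]);print(n,c['fx'],c['cx'],c['cy'],c['rvec'],c['tvec'])
E
```

```text
0.0 [ 0.21595554 -0.6912646   0.25510597] [-1.79868410e+02  6.07848262e-03  1.73512271e+01] 1.0017086545959597 0.025
scene 481.81380859720014 260.41079215310225 186.83832077659852 [ 0.86926705 -2.65075025  0.9228815 ] [0.65661997 0.17866385 0.85794797]
top 437.26588894336294 252.67304556669887 189.66863866666986 [ 2.12609639 -2.17482715  0.21256266] [0.24494763 0.64933575 0.89034423]
```

View pics/top0.png

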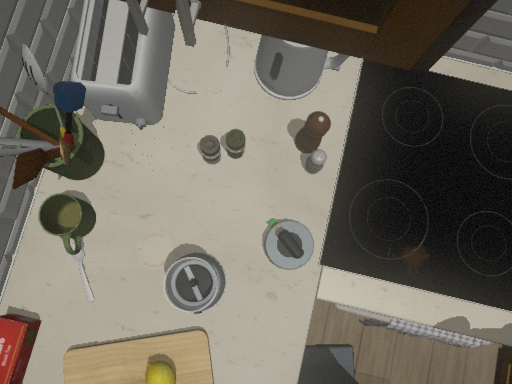

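View pics/scene0.png

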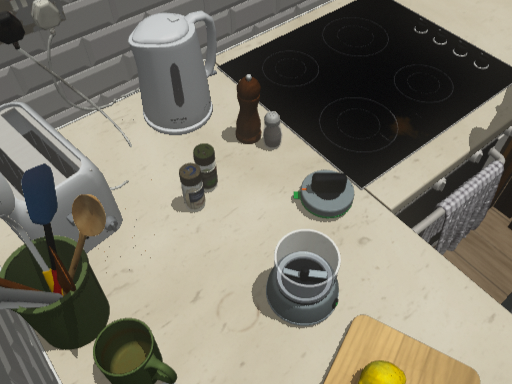

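The top view shows the lids at about (289,244) with the green tab at (272,222), and the bowl at about (194,283). The pepper mill and salt stand near (315,140). I'll crop closer for measurement.

```bash
cat > h.py <<'E'
import numpy as np,cv2
def cam(r,n):
    c=r.read_camera(n);c['K']=np.array([[c['fx'],0,c['cx']],[0,c['fy'],c['cy']],[0,0,1.]]);c['R']=cv2.Rodrigues(np.array(c['rvec']))[0];c['t']=np.array(c['tvec']).reshape(3);return c
def proj(c,P): return cv2.projectPoints(np.array(P,float).reshape(-1,3),np.array(c['rvec'],float),c['t'].astype(float),c['K'],None)[0].reshape(-1,2)
def ray(c,u,v,z):
    d=c['R'].T@np.linalg.solve(c['K'],[u,v,1.]);o=-c['R'].T@c['t'];return o+d*(z-o[2])/d[2]
def circ(x,y,z,rad):
    a=np.linspace(0,2*np.pi,73);return np.c_[x+rad*np.cos(a),y+rad*np.sin(a),0*a+z]
def draw(img,c,P,col,s,off):
    p=(proj(c,P)-off+.5)*s;cv2.polylines(img,[np.int32(np.round(p*8))],False,col,1,cv2.LINE_AA,3)
def crop(c,x,y,w,h,s): return cv2.resize(c['pixels'][y:y+h,x:x+w,::-1],None,fx=s,fy=s,interpolation=cv2.INTER_CUBIC)
E
python3 - <<'E'
from plant import r
from h import *
c=cam(r,"top");s=cam(r,"scene")
cov=ray(c,289,244,.037)[:2];bow=ray(c,194,283,.13)[:2];tab=ray(c,272,222,.014)[:2]
print(cov,bow,tab,np.degrees(np.arctan2(*(tab-cov)[::-1])),-c['R'].T@c['t'])
print('bar ends',ray(c,278,231,.079),ray(c,301,255,.079))
a=crop(c,160,205,160,115,5)
for z,rad,p,col in((.037,.053,cov,(0,0,255)),(.13,.052,bow,(0,0,255)),(.058,.0635,bow,(255,0,0))):draw(a,c,circ(*p,z,rad),col,5,(160,205))
b=crop(s,250,160,120,170,3.5)
for z,rad,p,col in((.037,.053,cov,(0,0,255)),(.13,.052,bow,(0,0,255)),(.0,.0635,bow,(255,0,0))):draw(b,s,circ(*p,z,rad),col,3.5,(250,160))
cv2.imwrite("pics/a.png",a);cv2.imwrite("pics/b.png",b)
E
```

```text
[0.53739113 0.15490148] [0.46501809 0.34835641] [0.58740655 0.18803894] 33.52625463814672 [0.50138229 0.26275121 0.97669172]
bar ends [0.56282237 0.18134305 0.079     ] [0.51293666 0.13605725 0.079     ]
```

View pics/a.png

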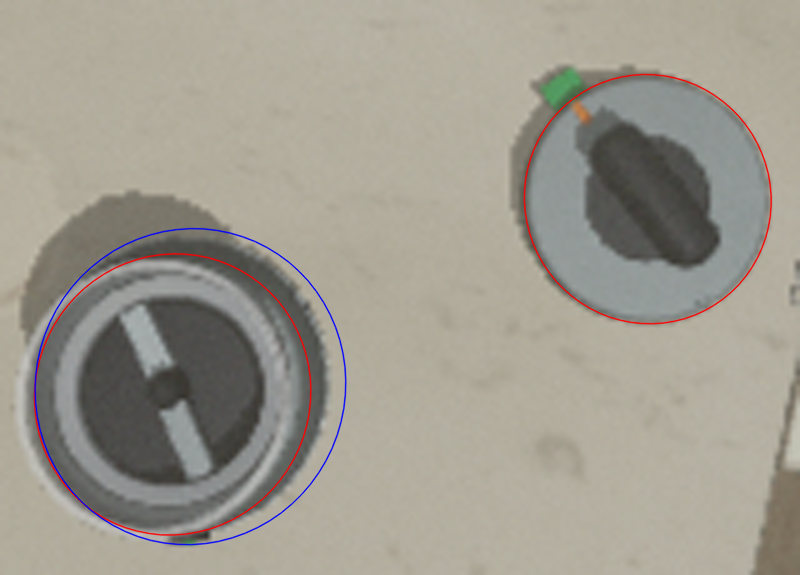

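View pics/b.png

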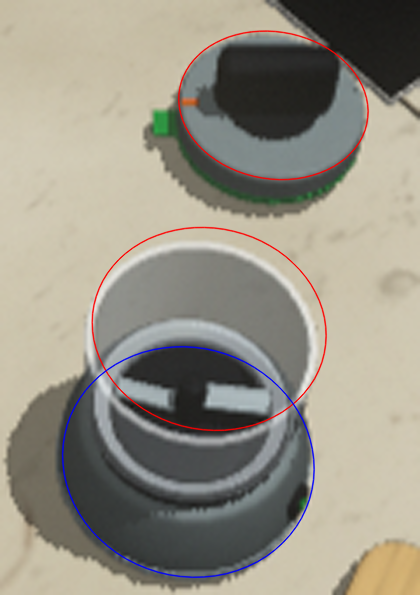

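The cover circle fits in both views. The bowl is off: the real rim is about (-16,+4) crop px away in top and (-6,+16) in the scene view, so I'll re-solve it.

Run:
```python
from plant import r
from h import *
from scipy.optimize import least_squares
c=cam(r,"top");s=cam(r,"scene")
p0=np.array([.46501809,.34835641,.13])
t1=proj(c,p0)[0]+np.array([-16,5])/5;t2=proj(s,p0)[0]+np.array([-6,16])/3.5
f=lambda p:np.r_[proj(c,[*p,.13])[0]-t1,proj(s,[*p,.13])[0]-t2]
q=least_squares(f,p0[:2]);print(q.x,q.fun)
cov=np.array([.5374,.1549])
m=ray(c,160+582/5-.5,205+112/5-.5,.037);tb=ray(c,160+563/5-.5,205+88/5-.5,.016)
for k in(m,tb):print(k,np.degrees(np.arctan2(*(k[:2]-cov)[::-1])))
b=crop(s,250,160,120,170,3.5)
draw(b,s,circ(*q.x,.13,.052),(0,0,255),3.5,(250,160));draw(b,s,circ(*q.x,0,.0635),(255,0,0),3.5,(250,160));draw(b,s,circ(*cov,.037,.053),(0,0,255),3.5,(250,160))
a=crop(c,160,205,160,115,5)
draw(a,c,circ(*q.x,.13,.052),(0,0,255),5,(160,205));draw(a,c,circ(*q.x,.0,.0635),(255,0,0),5,(160,205))
for th in (35,40,45):
    u=np.array([np.cos(np.radians(th)),np.sin(np.radians(th))])*.033
    draw(a,c,[[*(cov-u),.079],[*(cov+u),.079]],(0,255,255),5,(160,205))
a=cv2.resize(a,(560,403));o=np.zeros((595,800,3),np.uint8);o[:403,:560]=a;bb=cv2.resize(b,(240,340));o[:340,560:]=bb
cv2.imwrite("pics/c.png",o)
```

```text
[0.46306546 0.35566172] [-0.68171456  0.1615521   0.22708008 -0.62955062]
[0.57460515 0.18175802 0.037     ] 35.82514205853601
[0.58700227 0.18798055 0.016     ] 33.69995887045433
```

View pics/c.png

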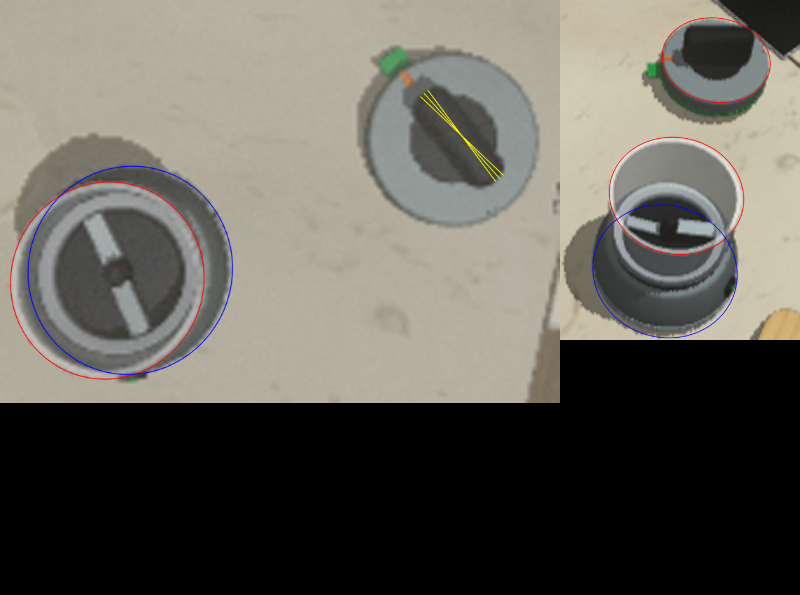

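Bowl mouth ≈ (0.463, 0.355), lids ≈ (0.537, 0.155), bar yaw ≈ 36°.

```bash
cat >> h.py <<'E'
from scipy.spatial.transform import Rotation as Ro
def to(r,x,y,z,yaw):
    o=r.observe();R=Ro.from_euler('xyz',o['ee_rot'],degrees=True);T=Ro.from_euler('xyz',[180,0,yaw],degrees=True)
    rv=(R.inv()*T).as_rotvec(degrees=True);sh=R.inv().apply(np.array([x,y,z])-o['ee_pos']);return np.round(rv,2),np.round(sh,4)
E
python3 - <<'E'
from plant import r
from h import *
print(to(r,.53,-.35,.25,27),to(r,.537,.155,.18,36))
E
```

```text
(array([-0.05,  0.  , -9.65]), array([ 0.4015, -0.2326,  0.006 ])) (array([ -0.05,  -0.  , -18.65]), array([ 0.5588, -0.7125,  0.0764]))
```

```bash
python3 -m creep '[[[0,0,-3,0.1,-0.06,0,100],[0,0,-5,0.2,-0.12,0,100],[0,0,-8,0.3,-0.175,0,100],[0,0,-10,0.4,-0.233,0.006,100],[0,0,-12,0.43,-0.33,0.02,100],[0,0,-14,0.46,-0.42,0.03,100],[0,0,-16,0.49,-0.52,0.04,100],[0,0,-18,0.52,-0.61,0.05,100],[0,0,-18.65,0.559,-0.7125,0.0765,100],[0,0,-18.65,0.559,-0.7125,0.0765,100],[0,0,-18.65,0.559,-0.7125,0.0765,100],[0,0,-18.65,0.559,-0.7125,0.0765,100],[0,0,-18.65,0.559,-0.7125,0.0765,100],[0,0,-18.65,0.559,-0.7125,0.0765,100],[0,0,-18.65,0.559,-0.7125,0.0765,100],[0,0,-18.65,0.559,-0.7125,0.0765,100],[0,0,-18.65,0.559,-0.7125,0.0765,100],[0,0,-18.65,0.559,-0.7125,0.0765,100],[0,0,-18.65,0.559,-0.7125,0.0765,100],[0,0,-18.65,0.559,-0.7125,0.0765,100]]]'
python3 - <<'E'
from plant import r
from h import *
o=r.observe();print(o['time'],o['ee_pos'],o['ee_rot'],o['q'])
c=cam(r,"wrist");print(-c['R'].T@c['t'])
a=np.ascontiguousarray(c['pixels'][:,:,::-1])
cov=np.array([.5374,.1549])
draw(a,c,circ(*cov,.037,.053),(0,0,255),1,(0,0))
u=np.array([np.cos(np.radians(36)),np.sin(np.radians(36))])
n=np.array([-u[1],u[0]])
P=[cov+u*.033+n*.011,cov-u*.033+n*.011,cov-u*.033-n*.011,cov+u*.033-n*.011];P.append(P[0])
draw(a,c,[[*p,.079] for p in P],(0,255,255),1,(0,0))
cv2.imwrite("pics/w1.png",a)
E
```

```text
time: 2.3
ee_pos: [0.5381, 0.1619, 0.1798]
ee_rot: [-179.9, -0.2, 36.5]
contact_force: [0.2, -0.0, -0.2]
gripper_width: 1.001
grip_force: 0.0
2.3 [0.53810275 0.16187161 0.1797555 ] [-179.86656637   -0.23422417   36.51329546] [-16.33951679  28.20664848  -6.6518727  116.82809867   5.14496207
  35.04056237 -79.89961065]
[0.59818502 0.20696235 0.29748037]
```

View pics/w1.png

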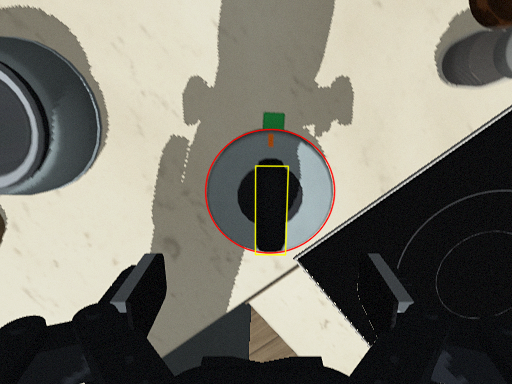

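The wrist view confirms it: the cover circle centred at (270,190) matches, and the bar is parallel to the tool x axis.

Run:
```python
from plant import r
from h import *
o=r.observe();print(o['time'],o['ee_pos'],o['joint_vel'].round(2) if hasattr(o['joint_vel'],'round') else o['joint_vel'])
print(to(r,.5375,.155,.068,36))
```

```text
2.35 [0.53748627 0.15809436 0.17965112] [ 2.71 -0.99  3.05  2.29  0.75  0.97  0.27]
(array([-0.05, -0.06,  0.3 ]), array([-0.0019,  0.0026,  0.1116]))
```

```bash
python3 -m creep '[[[0,0,0,0,0,0.03,100],[0,0,0,0,0,0.06,100],[0,0,0,0,0,0.085,100],[0,0,0,0,0,0.1,100],[0,0,0,0,0,0.1105,100],[0,0,0,0,0,0.1105,100],[0,0,0,0,0,0.1105,100],[0,0,0,0,0,0.1105,0],[0,0,0,0,0,0.1105,0],[0,0,0,0,0,0.1105,0],[0,0,0,0,0,0.1105,0],[0,0,0,0,0,0.1105,0],[0,0,0,0,0,0.1105,0],[0,0,0,0,0,0.1105,0],[0,0,0,0,0,0.1105,0],[0,0,0,0,0,0.1105,0]]]'
```

```text
time: 3.95
ee_pos: [0.5375, 0.1548, 0.0697]
ee_rot: [180.0, -0.0, 36.0]
contact_force: [-1.0, -0.4, 5.0]
gripper_width: 0.249
grip_force: 59.4
```

```bash
python3 -m creep '[[[0,0,0,0,0,-0.01,0],[0,0,0,0,0,-0.03,0],[0,0,0,0,0,-0.06,0],[0,0,0,0,0,-0.09,0],[0,0,0,0,0,-0.12,0],[0,0,0,0,0,-0.15,0],[0,0,0,0.004,-0.015,-0.17,0],[0,0,0,0.011,-0.041,-0.18,0],[0,0,0,0.019,-0.067,-0.18,0],[0,0,0,0.027,-0.097,-0.18,0],[0,0,0,0.035,-0.127,-0.18,0],[0,0,0,0.043,-0.157,-0.18,0],[0,0,0,0.051,-0.183,-0.18,0],[0,0,0,0.055,-0.198,-0.18,0],[0,0,0,0.0575,-0.206,-0.18,0],[0,0,0,0.0575,-0.206,-0.18,0],[0,0,0,0.0575,-0.206,-0.18,0],[0,0,0,0.0575,-0.206,-0.18,0],[0,0,0,0.0575,-0.206,-0.18,0],[0,0,0,0.0575,-0.206,-0.18,0]]]'
python3 - <<'E'
from plant import r
from h import *
o=r.observe();print(o['time'],o['ee_pos'],o['ee_rot'],o['contact_force'])
x,y,z=o['ee_pos'];im=[]
for n,(X,Y,W,H,s) in {"top":(140,225,120,120,3.3),"scene":(230,110,150,220,2.6)}.items():
    c=cam(r,n);a=crop(c,X,Y,W,H,s);draw(a,c,circ(.463,.355,.13,.052),(0,0,255),s,(X,Y));draw(a,c,circ(x,y,z-.0117-.049,.053),(255,255,0),s,(X,Y));draw(a,c,circ(x,y,z-.0117-.021,.053),(255,0,255),s,(X,Y));im.append(a)
o=np.zeros((580,800,3),np.uint8)
o[:im[0].shape[0],:im[0].shape[1]]=im[0];o[:im[1].shape[0],400:400+im[1].shape[1]]=im[1];cv2.imwrite("pics/d.png",o)
E
```

```text
time: 5.95
ee_pos: [0.4632, 0.3543, 0.2493]
ee_rot: [180.0, 0.0, 35.9]
contact_force: [0.6, 0.1, -2.5]
gripper_width: 0.247
grip_force: 59.4
5.95 [0.46317673 0.35434707 0.24931129] [1.79980921e+02 6.51368235e-03 3.59161200e+01] [ 0.58156863  0.08230761 -2.45386906]
```

View pics/d.png

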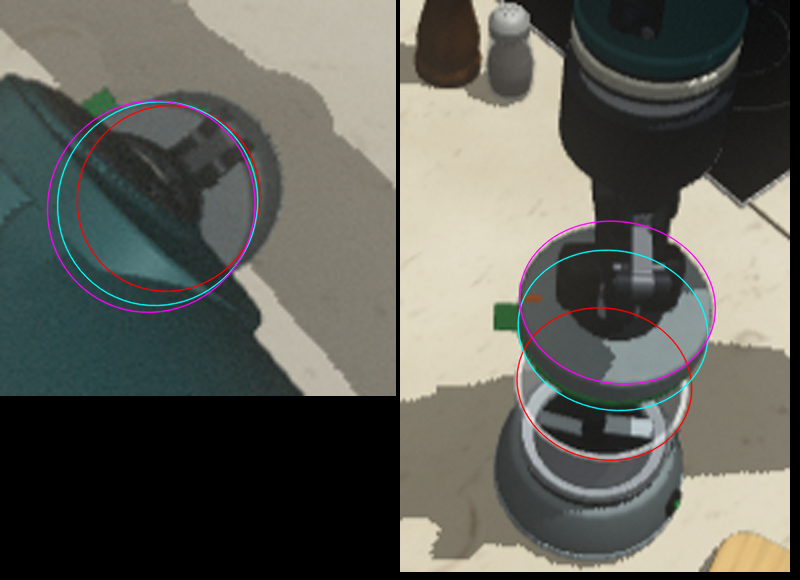

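Both lids hang as predicted, and the cover and rim outlines match. The measured load of 2.5 N fits both lids. I'll lower it in and watch the force.

```bash
python3 -m creep '[[[0,0,0,0,0.0,0.02,0],[0,0,0,0,0,0.035,0],[0,0,0,0,0,0.042,0],[0,0,0,0,0,0.046,0],[0,0,0,0,0,0.049,0],[0,0,0,0,0,0.052,0],[0,0,0,0,0,0.054,0],[0,0,0,0,0,0.056,0],[0,0,0,0,0,0.056,0],[0,0,0,0,0,0.056,0]]]'; python3 -m creep '[[[0,0,0,0,0,0.002,0],[0,0,0,0,0,0.003,0],[0,0,0,0,0,0.004,0],[0,0,0,0,0,0.005,0],[0,0,0,0,0,0.005,0],[0,0,0,0,0,0.005,0],[0,0,0,0,0,0.005,0]]]'
```

```text
time: 7.05
ee_pos: [0.4628, 0.3554, 0.1935]
ee_rot: [-180.0, -0.0, 36.0]
contact_force: [0.4, -0.1, -2.3]
gripper_width: 0.25
grip_force: 59.4
time: 7.75
ee_pos: [0.4627, 0.3552, 0.1883]
ee_rot: [180.0, 0.0, 36.0]
contact_force: [-0.1, -0.6, -1.6]
gripper_width: 0.253
grip_force: 60.0
```

```bash
python3 -m creep '[[[0,0,0,0,0,0.002,0],[0,0,0,0,0,0.004,0],[0,0,0,0,0,0.006,0],[0,0,0,0,0,0.0075,0],[0,0,0,0,0,0.0082,0],[0,0,0,0,0,0.0082,0],[0,0,0,0,0,0.0082,0]]]'
```

```text
time: 8.45
ee_pos: [0.4629, 0.3554, 0.1812]
ee_rot: [180.0, -0.0, 36.0]
contact_force: [-1.5, -2.8, 8.4]
gripper_width: 0.25
grip_force: 61.4
```

```bash
python3 -m creep '[[[0,0,0,0,0,0.0007,0],[0,0,0,0,0,0.0013,0],[0,0,0,0,0,0.0013,0],[0,0,0,0,0,0.0013,0],[0,0,0,0,0,0.0013,0],[0,0,0,0,0,0.0013,0],[0,0,0,0,0,0.0013,0],[0,0,0,0,0,0.0013,0],[0,0,0,0,0,0.0013,0],[0,0,0,0,0,0.0013,0],[0,0,0,0,0,0.0013,0]]]'
python3 - <<'E'
from plant import r
from h import *
o=r.observe();print(o['ee_pos'],o['contact_force'])
x,y,z=o['ee_pos'];n,X,Y,W,H,s="scene",240,170,130,160,3.6
c=cam(r,n);a=crop(c,X,Y,W,H,s);draw(a,c,circ(.463,.355,.123,.052),(0,0,255),s,(X,Y));draw(a,c,circ(x,y,z-.0117-.046,.053),(255,255,0),s,(X,Y));draw(a,c,circ(x,y,z-.0117-.021,.053),(255,0,255),s,(X,Y))
cv2.imwrite("pics/e.png",a)
E
```

```text
time: 9.55
ee_pos: [0.463, 0.3554, 0.1808]
ee_rot: [180.0, -0.1, 36.0]
contact_force: [-3.1, -2.6, 13.5]
gripper_width: 0.249
grip_force: 62.3
[0.46295647 0.35544503 0.18075035] [-3.07121292 -2.57660416 13.52825096]
```

View pics/e.png

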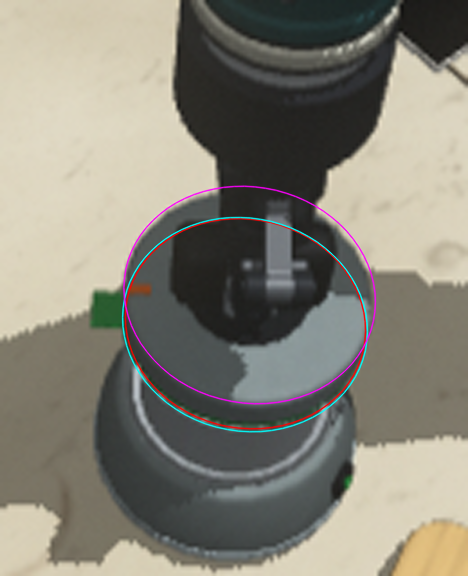

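The bowl is bottomed: TCP z is 0.1808 against a predicted 0.1807, the force is stiff and the lid is level. Now I'll release it and then turn.

```bash
python3 -m creep '[[[0,0,0,0,0,-0.002,0],[0,0,0,0,0,-0.004,0],[0,0,0,0,0,-0.006,0],[0,0,0,0,0,-0.008,0],[0,0,0,0,0,-0.0098,0],[0,0,0,0,0,-0.0098,0],[0,0,0,0,0,-0.0098,0],[0,0,0,0,0,-0.0098,0]]]'
python3 -m creep '[[[0,0,-4,0,0,0,0],[0,0,-9,0,0,0,0],[0,0,-14,0,0,0,0],[0,0,-19,0,0,0,0],[0,0,-24,0,0,0,0],[0,0,-29,0,0,0,0],[0,0,-34,0,0,0,0],[0,0,-39,0,0,0,0],[0,0,-44,0,0,0,0],[0,0,-49,0,0,0,0],[0,0,-54,0,0,0,0],[0,0,-58,0,0,0,0],[0,0,-60,0,0,0,0],[0,0,-60,0,0,0,0],[0,0,-60,0,0,0,0],[0,0,-60,0,0,0,0]]]'
python3 - <<'E'
from plant import r
from h import *
c=cam(r,"scene");t=cam(r,"top");o=r.observe();print(o['moment'],o['ee_pos'])
a=crop(c,240,150,130,150,3);b=crop(t,140,225,130,120,3);O=np.zeros((450,780,3),np.uint8);O[:,:390]=a;O[:360,390:]=b;cv2.imwrite("pics/f.png",O)
E
```

```text
time: 10.4
ee_pos: [0.4624, 0.355, 0.188]
ee_rot: [180.0, 0.1, 36.0]
contact_force: [-0.8, 0.8, -0.8]
gripper_width: 0.25
grip_force: 60.0
time: 12.0
ee_pos: [0.4627, 0.3552, 0.1885]
ee_rot: [-180.0, 0.0, 96.0]
contact_force: [-0.5, 1.1, -1.8]
gripper_width: 0.247
grip_force: 60.0
[-0.00136058  0.01742039  0.01493052] [0.46268443 0.35525727 0.18859581]
```

View pics/f.png

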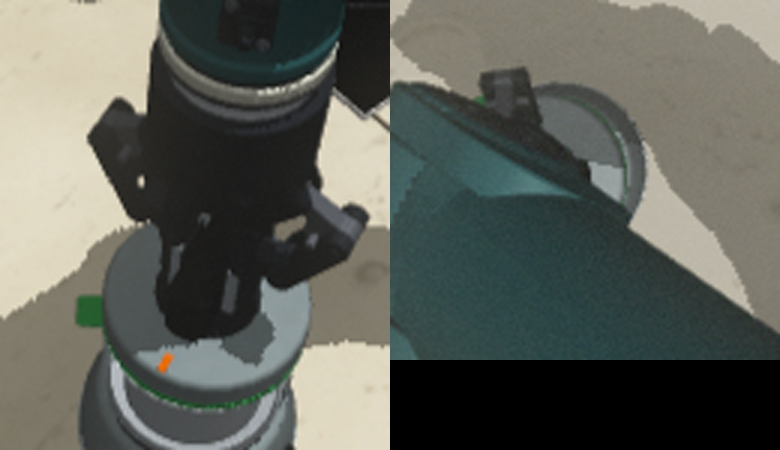

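The orange mark has turned to (165,362) while the tab stayed at (90,312), so the cover is unlocked. Lifting now.

```bash
python3 -m creep '[[[0,0,0,0,0,-0.001,0],[0,0,0,0,0,-0.003,0],[0,0,0,0,0,-0.006,0],[0,0,0,0,0,-0.01,0],[0,0,0,0,0,-0.015,0],[0,0,0,0,0,-0.022,0],[0,0,0,0,0,-0.032,0],[0,0,0,0,0,-0.045,0],[0,0,0,0,0,-0.06,0],[0,0,0,0,0,-0.075,0],[0,0,0,0,0,-0.088,0],[0,0,0,0,0,-0.097,0],[0,0,0,0,0,-0.1,0],[0,0,0,0,0,-0.1,0],[0,0,0,0,0,-0.1,0],[0,0,0,0,0,-0.1,0],[0,0,0,0,0,-0.1,0],[0,0,0,0,0,-0.1,0]]]'
python3 - <<'E'
from plant import r
from h import *
n,X,Y,W,H,s="scene",220,80,170,250,2.3
c=cam(r,n);a=crop(c,X,Y,W,H,s);draw(a,c,circ(.4627,.3552,.134,.053),(0,0,255),s,(X,Y));cv2.imwrite("pics/g.png",a)
E
```

```text
time: 13.9
ee_pos: [0.4625, 0.3551, 0.2881]
ee_rot: [-180.0, 0.0, 96.0]
contact_force: [0.2, -0.0, -2.2]
gripper_width: 0.25
grip_force: 60.0
```

View pics/g.png

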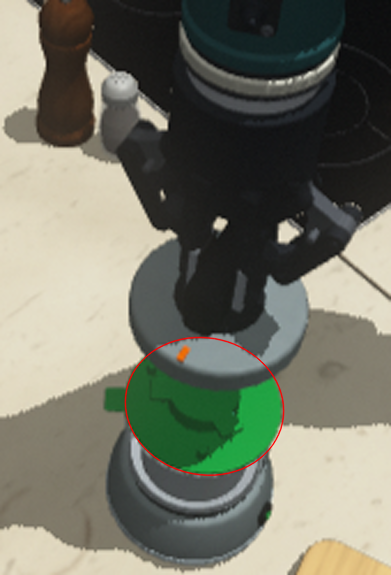

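The green lid sits at (203,405), matching its predicted seated outline, and the cover is held level above it.

```bash
python3 -c "
from plant import r
print(r.close_job())"
```

```text
the job is handed in; nothing more can be done
None
```

The bowl was pressed fully down for about a second, and the cover was then turned 60° anticlockwise and lifted off alone. It is now held level about 10 cm up, with the green splash lid seated on the bowl, and the job is handed in; no verdict came back.

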